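# Lay out the jeweller's bench for doming and soldering

### The arm

A 7-joint arm with a two-finger parallel gripper is mounted at the origin on the work surface. World frame = base frame: x ahead of the robot, y to its left, z up, the work surface at z = 0. Lengths are in m, angles in rad, forces in N, time in s.
With the tool pointing down it reaches from about 0.425 to 0.925 m from the base axis. Payload 6.8 kg.
Tool frame: the origin (TCP) lies on the centre line of the jaws, within the pads' length; the fingertips stand ahead of it and the grasp point (between the pads) lies 11 mm behind it (r.tcp_to_tips is the z of the fingertips in the tool frame, in m); z points along the fingers, y is the line along which they close (so a half turn about z gives the same grasp; the last joint's range is limited). The gripper opens to 85 mm and grips with 20 to 120 N. Pads are 22 mm wide; open, the fingers measure 114 mm over their backs; the gripper's body (76 mm by 85 mm) begins 54 mm behind the grasp point. The pads swing forward as they close: fully open they stand 13 mm farther back than shut.
Start: joints at [-1.366, 0.477, 0.022, 1.555, -0.011, 1.109, -0.083], TCP at [0.208, 0.642, 0.239] pointing down, gripper open.
Joint ranges: [-2.96, 2.96], [-0.34, 2.1], [-1.41, 1.46], [0.24, 2.44], [-1.37, 4.51], [0.17, 1.92], [-2.96, 2.96]. Speed limits (rad/s): [2.39, 2.39, 3.14, 3.14, 3.14, 3.14, 3.14].

### API

Orientations are given as a rotation vector (axis times angle).
In Python, from bench import r, optics gives the robot as it stands.
- The arm moves only by the shell command python3 -m creep 'ROWS' [FORCE]. ROWS is a JSON object whose one key "rows" holds a list of rows, each a list of 7 numbers: the shift along the tool's x, y, z in units of 25 mm (1.0 is 25 mm), then the turn, a rotation vector about the tool's x, y, z in units of 8 degrees (1.0 is 8 degrees), then the finger opening in mm, from 0 to 85.4. A call has 1 to 10 rows; each row is the pose to reach, as a shift and turn from the pose commanded when the call began, along the tool's axes at that moment; what a row does not reach only later rows make up. A row lasts 1/8 s, in which the tool goes at most 62.5 mm and 10.7 degrees, less where a joint would pass 70% of its speed; a pose out of reach is approached as far as the arm can. A call with a gripper value outside its range is refused whole. The fingers move at their own pace and stop on an object; FORCE is the grip in N (left out, the last holds). Time passes only in rows, so rows that repeat a pose let the fingers close. It gives the time, the measured TCP pose, the force, the opening and the grip force at its end, in the units of the state.
- r.get_obs(): the state, without advancing time (a new reading comes with each control period).
- optics.grab_frame(name): name is "scene" or "top"; returns a dict with "color" (480x640x3 uint8, blue, green, red), "K" (3x3 intrinsics, pixels), "R" (3x3) and "t" (3): a world point X has camera coordinates R X + t. Camera axes: x right, y down, z forward; pixel columns grow to the right and rows downward; lengths in m; the calibration is good to about 2 mm. A picture is of the moment at which its call begins. There is no depth.
- r.hand_in(): hands the job in; it is judged then, once.
The state is a dict: "clock": time; "joints": joint angles; "qvel": joint speeds; "tau": joint torques, N m; "tcp_pos": TCP position; "orientation": TCP orientation; "contact_force": force on the tool from outside, world axes, zero at the start; "moment": the same for the moment, N m; "grip_width": finger opening in m; "gripper_force": force on a finger pad.
Only numpy, scipy, OpenCV 4.12 (cv2) and the standard library are available. Lean on these libraries where they do the work, as an engineer would, in place of code of your own. Each camera call takes 0.05 s, during which the arm holds its last target. There are 200 camera calls.

### The job

Lay out the bench for doming and soldering: set the steel bench block in the middle of the rubber pad and the brass doming block in the middle on top of it, both squared up with the pad. Stand the small white flux jar midway between the pad and the soldering tile, in line with their middles, and the little amber bottle behind the tile (the side away from the robot), centred on its far edge with a gap of about 15 mm. Everything stands upright the way up it is now, and the wide jar, the round tin and the dish stay where they are.

Things in the scene. Friction and masses are not known exactly. Their poses are not given: they have to be found in the camera images.
- rubber_pad: Fixed black rubber bench pad, 100 x 100 mm, 6 mm thick, flat on the bench. Its yaw is within 0.2 rad of the robot's axes (its x axis points away from the robot, that is 'behind'). Its origin is the centre of its underside, z up, x and y square to its sides.
- solder_tile: Fixed white ceramic soldering tile with a grid of small dark holes, 100 x 100 mm, 12 mm thick, flat on the bench, parallel to the pad and beside it, on its left or its right, 205 to 225 mm from centre to centre. Its x axis points away from the robot: 'behind the tile' is +x. Its origin is the centre of its underside, z up, x and y square to its sides.
- bench_block: Loose steel bench block, a plain flat square plate 60 x 60 mm, 25 mm high, about 0.6 kg. Its origin is the centre of its underside, z up, x and y square to its sides.
- doming_block: Loose brass doming block, a 40 mm cube with one large round dimple on top and smaller ones on its sides (the dimples are shallow marks, the faces are flat to the grip), about 0.5 kg. Its origin is the centre of its underside, z up, x and y square to its sides.
- flux_jar: Loose small white round jar with a black screw lid, 45 mm high: the body 46 mm across and straight up to 18 mm, a slight shoulder, then the 42 mm lid from 29 mm to the top; about 0.09 kg, upright. Its origin is the centre of its underside, z up.
- amber_bottle: Loose small amber glass bottle with a black cap, body 36 mm across (straight up to 32 mm), narrower neck and 18 mm cap above, 62 mm high, about 0.08 kg, upright. Its origin is the centre of its underside, z up.
- wide_jar: Bystander, loose: clear glass jar with a yellow lid, 60 mm across, 58 mm high. To be left alone. Origin at the centre of its underside.
- round_tin: Bystander, loose: low round metal tin, 58 mm across, 21 mm high. To be left alone. Origin at the centre of its underside.
- dish: Bystander, loose: small round white ceramic dish, 60 mm across, 22 mm high. To be left alone. Origin at the centre of its underside.
There are look-alikes about, which are no part of the job. What is shaped like the bench_block but pink or red is not meant.

How it is judged:
At the end, for the whole second after the job is handed in: Block flat on pad, within 12 mm and 10 deg; doming block upright on it, within 10 mm and 10 deg; jar upright, within 20 mm of the pad-tile line and 130 mm of both centres; bottle upright, 71 to 100 mm behind the tile's centre, within 15 mm sideways; all released and at rest (horizontal distance between bench_block and rubber_pad below 0.012 m and z of bench_block in the frame of rubber_pad between 0.003 and 0.009 m and (angle between the x axis of bench_block and the x axis of rubber_pad, either way round below 0.17 rad or angle between the x axis of bench_block and the y axis of rubber_pad, either way round below 0.17 rad) and angle between each of bench_block, doming_block's own z axis and vertical below 0.08 rad and horizontal distance between doming_block and bench_block below 0.01 m and z of doming_block in the frame of bench_block between 0.022 and 0.028 m and (angle between the x axis of doming_block and the x axis of bench_block, either way round below 0.17 rad or angle between the x axis of doming_block and the y axis of bench_block, either way round below 0.17 rad) and horizontal distance between flux_jar and rubber_pad below 0.13 m and horizontal distance between flux_jar and solder_tile below 0.13 m and x of flux_jar in the frame of rubber_pad between -0.02 and 0.02 m and x of flux_jar in the frame of solder_tile between -0.02 and 0.02 m and height (world z) of each of flux_jar, amber_bottle below 0.005 m and angle between each of flux_jar, amber_bottle's own z axis and vertical below 0.1 rad and x of amber_bottle in the frame of solder_tile between 0.071 and 0.1 m and y of amber_bottle in the frame of solder_tile between -0.015 and 0.015 m and linear speed of each of bench_block, doming_block, flux_jar, amber_bottle below 0.02 m/s and angular speed of each of bench_block, doming_block, flux_jar, amber_bottle below 0.15 rad/s); the robot touches nothing.
It fails at once if the wide jar is moved more than 20 mm (distance of wide_jar from where it was at the start of the episode above 0.02 m).
It fails at once if the round tin is moved more than 20 mm (distance of round_tin from where it was at the start of the episode above 0.02 m).
It fails at once if the dish is moved more than 20 mm (distance of dish from where it was at the start of the episode above 0.02 m).
It also fails if it takes over 115 s, if anything falls off the work surface, if the arm or the gripper's body presses on something with over 40 N, if the wrist force passes 120 N, or if a joint passes its speed limit or range.

## Working session

There is one attempt and no reset: what is moved stays moved. The work goes in short steps, Python scripts to look and compute and a shell command to move; the robot and the scene stay as the last step left them, time stands still between calls to the robot, and variables do not carry over. Pictures are saved under pics/ and viewed, at most 14 in all, crops included, and the job is handed in when it is done.

```bash
mkdir -p pics; python3 - <<'E'
from bench import r, optics
import cv2
for n in("scene","top"):
    f=optics.grab_frame(n); cv2.imwrite(f"pics/{n}0.png",f["color"]); print(n,f["K"].round(1).tolist(),f["R"].round(3).tolist(),f["t"].round(3).tolist())
o=r.get_obs(); print(o, r.tcp_to_tips)
E
```

```text
scene [[538.1, 0.0, 313.4], [0.0, 538.1, 239.5], [0.0, 0.0, 1.0]] [[0.567, 0.823, 0.016], [0.628, -0.42, -0.655], [-0.533, 0.381, -0.756]] [-0.347, -0.32, 1.475]
top [[482.2, 0.0, 323.9], [0.0, 482.2, 242.2], [0.0, 0.0, 1.0]] [[-0.013, -1.0, 0.002], [-0.991, 0.012, -0.131], [0.131, -0.004, -0.991]] [0.012, 0.577, 1.034]
{'clock': 0.1, 'joints': array([-1.36607953,  0.47774793,  0.02234019,  1.5563141 , -0.01146957,
        1.10928849, -0.08311708]), 'qvel': array([ 0.00025814, -0.0023811 , -0.00049592, -0.00273406, -0.00046385,
       -0.00288838, -0.00020259]), 'tau': array([ 3.67274435e-03, -5.97761142e+01,  1.61301412e+00, -2.81956297e+01,
        1.27311173e-02,  4.93388419e-03,  9.35953267e-06]), 'tcp_pos': array([0.20758546, 0.64176317, 0.23841868]), 'orientation': array([-4.89323581e-01, -3.10313890e+00,  2.55397947e-03]), 'contact_force': array([-0.02171663,  1.04880969,  0.13020968]), 'moment': array([ 0.01424773,  0.0443458 , -0.02624139]), 'gripper_force': 0.0, 'grip_width': 0.08542816755847527} 0.008
```

View pics/top0.png

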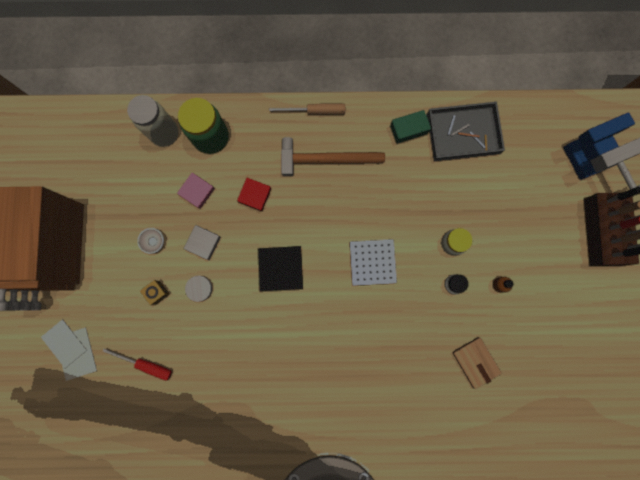

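View pics/scene0.png

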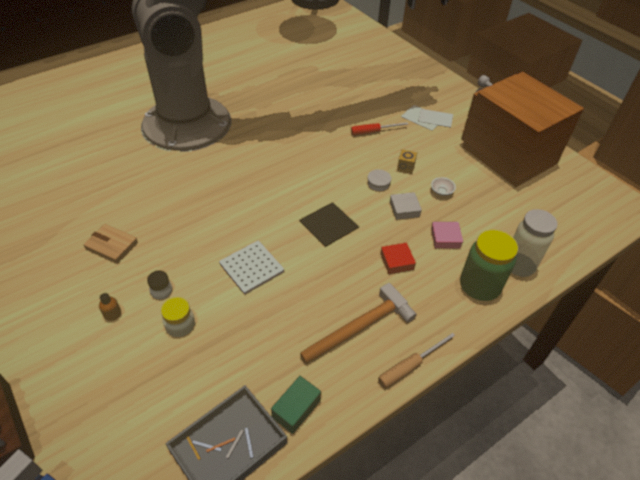

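The top view shows the pad at (280,269), tile (373,263), flux jar (456,284), amber bottle (503,284), wide jar (457,241), brass cube (154,292), dish (152,241) and tin (198,289). There are three plates that could be the bench block: grey (202,242), pink (196,190) and red (254,194). Grey is the steel one, because pink and red are excluded. I'll confirm it in an enlarged crop.

```bash
python3 - <<'E'
import cv2, numpy as np
t=cv2.imread("pics/top0.png"); s=cv2.imread("pics/scene0.png")
a=cv2.resize(t[215:315,130:310],None,fx=4,fy=4,interpolation=cv2.INTER_CUBIC)[:, :720]
b=cv2.resize(s[140:220,360:460],(250,200),interpolation=cv2.INTER_CUBIC)
c=cv2.resize(s[260:340,90:200],(275,200),interpolation=cv2.INTER_CUBIC)
d=cv2.resize(t[260:305,430:520],(195,200),interpolation=cv2.INTER_CUBIC)
cv2.imwrite("pics/crop0.png",np.vstack([a,np.hstack([b,c,d])[:,:720]]) if 1 else a)
E
```

```text
(no output)
```

View pics/crop0.png

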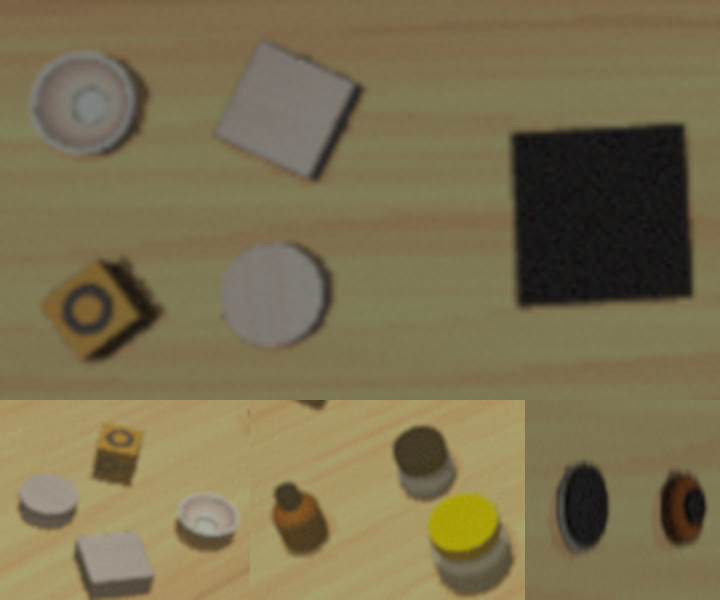

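The crop confirms it: the grey square plate at top (202,242) has plain flat sides and is the steel bench block. The cube with the ring-dimple is the doming block. The black-lid white jar and the amber bottle are the two on the right, beside the yellow-lid bystander. Next I measure from both views.

```bash
cat > h.py <<'E'
import cv2, numpy as np
from bench import r, optics
def ray(f,p):
    d=f["R"].T@np.linalg.inv(f["K"])@np.array([p[0],p[1],1.]); return -f["R"].T@f["t"], d/np.linalg.norm(d)
def plane(f,p,z):
    o,d=ray(f,p); return o+d*(z-o[2])/d[2]
def tri(fs,ps):
    A=0;b=0;R=[ray(f,p) for f,p in zip(fs,ps)]
    for o,d in R:
        P=np.eye(3)-np.outer(d,d); A=A+P; b=b+P@o
    X=np.linalg.solve(A,b); return X, max(np.linalg.norm((np.eye(3)-np.outer(d,d))@(X-o)) for o,d in R)
def cen(c):
    m=cv2.moments(c); return np.array([m["m10"]/m["m00"],m["m01"]/m["m00"]])
def blob(f,roi,fn,close=3):
    """largest contour in roi (u0,v0,u1,v1), image 4x enlarged; fn(h,s,v,b,g,r)->mask; contour in original pixels"""
    u0,v0,u1,v1=roi
    im=cv2.resize(f["color"][v0:v1,u0:u1],None,fx=4,fy=4,interpolation=cv2.INTER_CUBIC)
    hsv=cv2.cvtColor(im,cv2.COLOR_BGR2HSV).astype(int)
    m=fn(*np.moveaxis(hsv,2,0)).astype(np.uint8)*255
    m=cv2.morphologyEx(m,cv2.MORPH_CLOSE,np.ones((close,)*2)); m=cv2.morphologyEx(m,cv2.MORPH_OPEN,np.ones((5,5)))
    cs,_=cv2.findContours(m,cv2.RETR_EXTERNAL,cv2.CHAIN_APPROX_NONE)
    if not cs: return None
    c=max(cs,key=cv2.contourArea); c=cv2.convexHull(c)
    return ((c.reshape(-1,2)+.5)/4-.5+[u0,v0]).astype(np.float32)
def rect(f,c,z):
    P=np.array([plane(f,p,z)[:2] for p in c],np.float32)
    (x,y),(w,h),a=cv2.minAreaRect(P*1000); a=(a+45)%90-45
    return round(x/1000,4),round(y/1000,4),round(w,1),round(h,1),round(a,1)
E
cat > m.py <<'E'
from h import *
T,S=optics.grab_frame("top"),optics.grab_frame("scene")
def px(f,p): print([cv2.cvtColor(f["color"][v:v+1,u:u+1],cv2.COLOR_BGR2HSV)[0,0].tolist() for u,v in p])
px(T,[(202,242),(210,250),(230,260),(142,292),(154,285),(456,284),(280,269),(373,263),(505,284),(498,284),(147,292),(163,295)])
px(S,[(405,205),(408,212),(420,225),(408,153),(408,165),(158,279),(329,224),(108,300),(245,262)])
grey=lambda h,s,v:(s<45)&(v>100)
dark=lambda h,s,v:v<60
white=lambda h,s,v:(s<60)&(v>90)
brass=lambda h,s,v:(s>110)&(v>90)|(v<60)
for n,rt,rs,mt,ms in [("pad",(250,240,310,300),(290,195,368,255),dark,dark),("tile",(342,232,404,293),(210,232,292,300),white,white),
  ("block",(180,220,225,262),(385,185,428,222),grey,lambda h,s,v:(s<45)&(v>130)),
  ("jarlid",(440,268,475,300),(143,262,175,300),dark,lambda h,s,v:v<85),("cap",(490,270,518,298),(95,285,122,305),dark,lambda h,s,v:v<75)]:
    a,b=blob(T,rt,mt,25),blob(S,rs,ms,25)
    if a is None or b is None: print(n,a is None,b is None);continue
    X,e=tri((T,S),(cen(a),cen(b))); print(n,cen(a).round(1),cen(b).round(1),X.round(4),"err",round(e,4),rect(T,a,X[2]),rect(S,b,X[2]))
E
python3 m.py
```

```text
[[16, 27, 125], [23, 26, 120], [23, 89, 126], [19, 156, 124], [20, 147, 116], [0, 10, 25], [0, 32, 24], [107, 13, 135], [100, 59, 13], [11, 165, 65], [18, 52, 59], [19, 144, 71]]
[[16, 38, 159], [17, 51, 105], [20, 110, 170], [19, 144, 135], [20, 141, 87], [22, 120, 68], [20, 108, 66], [22, 124, 64], [34, 23, 167]]
pad False True
tile [372.8 261.9] [251. 266.] [ 0.5342 -0.1069  0.007 ] err 0.001 (0.535, -0.1059, 103.1, 103.3, 2.0) (0.5318, -0.1065, 104.9, 103.5, 2.5)
block [200.7 241.8] [405.3 202.5] [0.5828 0.2812 0.0226] err 0.0013 (0.5838, 0.2824, 58.0, 59.5, -25.3) (0.5817, 0.2803, 57.7, 58.1, -25.2)
jarlid [457.2 283.3] [157.9 280.8] [ 0.4821 -0.2898  0.0335] err 0.0013 (0.4825, -0.2889, 44.3, 40.8, -0.7) (0.4807, -0.2908, 38.0, 51.2, -9.4)
cap [501. 284.] [105.  299.4] [ 0.4768 -0.389   0.0417] err 0.0069 (0.4804, -0.3819, 32.0, 49.9, 21.4) (0.4727, -0.3945, 16.2, 28.5, -13.0)
```

```bash
cat > m2.py <<'E'
from h import *
T,S=optics.grab_frame("top"),optics.grab_frame("scene")
dk=lambda t:(lambda h,s,v:v<t)
for n,rt,rs,mt,ms,cl in [("pad",(250,240,310,300),(290,195,368,255),dk(60),dk(90),5),
  ("cube",(135,275,172,310),(393,145,422,178),lambda h,s,v:(s>118)&(v>90),lambda h,s,v:(s>118)&(v>108)&(v<160),31),
  ("jarlid",(440,268,475,300),(143,262,175,300),dk(60),lambda h,s,v:v<72,5),
  ("cap",(490,270,518,298),(95,285,122,320),lambda h,s,v:(s<110)&(v<45),lambda h,s,v:(h>21)&(v<75),3)]:
    a,b=blob(T,rt,mt,cl),blob(S,rs,ms,cl)
    if a is None or b is None: print(n,a is None,b is None);continue
    X,e=tri((T,S),(cen(a),cen(b))); print(n,cen(a).round(1),cen(b).round(1),X.round(4),"err",round(e,4),rect(T,a,X[2]),rect(S,b,X[2]))
    for F,c,nm in((T,a,"T"),(S,b,"S")): cv2.polylines(F["color"],[c.round().astype(int)],True,(0,0,255) if n!="pad" else (0,255,0),1)
t,s=T["color"],S["color"]
e=lambda i,u0,v0,u1,v1:cv2.resize(i[v0:v1,u0:u1],(390,290),interpolation=cv2.INTER_NEAREST)
cv2.imwrite("pics/chk.png",np.vstack([np.hstack([e(t,135,272,175,312),e(t,440,264,520,304)]),np.hstack([e(s,388,140,428,180),e(s,90,260,180,325)])]))
E
python3 m2.py
```

```text
pad [280.  268.4] [328.6 224. ] [0.5226 0.1048 0.0006] err 0.001 (0.5235, 0.1055, 98.6, 98.5, 2.4) (0.5207, 0.1049, 98.3, 98.0, 2.5)
cube [151.7 292.1] [407.5 156.9] [0.4709 0.3839 0.0331] err 0.0015 (0.4716, 0.3849, 41.0, 40.7, 37.1) (0.4702, 0.3811, 43.0, 57.1, 38.3)
jarlid [457.3 283.3] [157.8 280.6] [ 0.482  -0.2898  0.0342] err 0.0015 (0.4824, -0.2886, 44.1, 40.9, -3.0) (0.481, -0.2911, 36.5, 47.5, -9.4)
cap [508.2 283.4] [102.9 300.5] [ 0.4796 -0.3975  0.0485] err 0.0021 (0.4804, -0.3952, 17.7, 15.2, -0.7) (0.4783, -0.3994, 2.8, 7.1, -20.2)
```

View pics/chk.png

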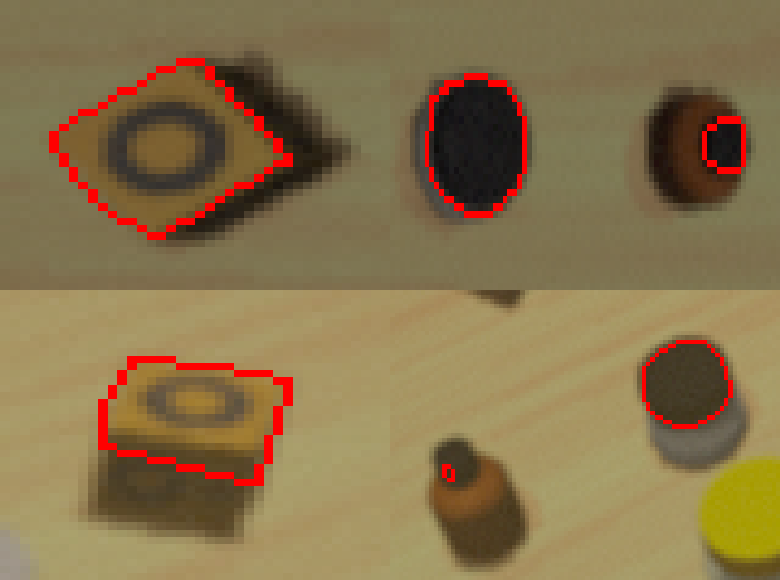

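Masks sit well on the cube top (151.7,292.1) and jar lid (457.3,283.3) in the top view. In the scene view the cube mask spills a little; its ring centre is at about (408.2,155.2) and the bottle's cap top at (105,295.5). I'll redo those two.

```bash
python3 - <<'E'
from h import *
T,S=optics.grab_frame("top"),optics.grab_frame("scene")
for n,a,b,z in(("cube",(151.6,292.0),(408.1,155.1),.04),("cap",(508.1,283.5),(105,295.5),.062),("lid",(457.3,283.3),(157.6,279.2),.045),("block",(200.7,241.8),(405.3,202.5),.025)):
    X,e=tri((T,S),(a,b)); print(n,X.round(4),round(e,4),"T@z",plane(T,a,z).round(4),"S@z",plane(S,b,z).round(4))
from scipy.spatial.transform import Rotation as Ro
print(Ro.from_rotvec(r.get_obs()["orientation"]).as_matrix().round(3))
E
```

```text
cube [0.4714 0.3827 0.0397] 0.0005 T@z [0.4717 0.3831 0.04  ] S@z [0.4716 0.3819 0.04  ]
cap [ 0.4794 -0.3914  0.0601] 0.0008 T@z [ 0.4796 -0.39    0.062 ] S@z [ 0.4805 -0.3921  0.062 ]
lid [ 0.4817 -0.289   0.0378] 0.0017 T@z [ 0.4821 -0.2855  0.045 ] S@z [ 0.4865 -0.2914  0.045 ]
block [0.5828 0.2812 0.0226] 0.0014 T@z [0.5832 0.2819 0.025 ] S@z [0.5839 0.278  0.025 ]
[[-0.951  0.308 -0.   ]
 [ 0.308  0.951 -0.   ]
 [-0.    -0.    -1.   ]]
```

```bash
cat > go.py <<'E'
import sys, numpy as np
from bench import r
from scipy.spatial.transform import Rotation as Ro
# usage: go.py x y z yawdeg(of tool y): shift and turn from here, in move units
x,y,z,a=map(float,sys.argv[1:5]); o=r.get_obs(); R=Ro.from_rotvec(o["orientation"])
s=R.inv().apply(np.array([x,y,z])-o["tcp_pos"])/.025
a=np.radians(a); Y=np.array([np.cos(a),np.sin(a),0]); Z=np.array([0,0,-1.]); X=np.cross(Y,Z)
t=np.degrees((R.inv()*Ro.from_matrix(np.c_[X,Y,Z])).as_rotvec())/8
print("t",round(o["clock"],2),"tcp",o["tcp_pos"].round(4),"shift",s.round(2),"turn",t.round(2),"grip",round(o["grip_width"]*1e3,1),"F",o["contact_force"].round(1),"gf",round(o["gripper_force"],1),"tips",r.tcp_to_tips)
E
python3 go.py .583 .280 .12 64.7
```

```text
t 0.4 tcp [0.2077 0.6422 0.2391] shift [-18.74  -9.16   4.77] turn [-0.    0.    0.92] grip 85.5 F [-0.3 -0.5 -0.1] gf 0.0 tips 0.008
```

```bash
python3 -m creep '{"rows":[[-1,-0.5,0,0,0,0.1,85],[-2.9,-1.4,0,0,0,0.3,85],[-4.8,-2.3,0,0,0,0.5,85],[-6.7,-3.3,0,0,0,0.7,85],[-8.6,-4.2,0,0,0,0.9,85],[-10.5,-5.1,0,0,0,0.9,85],[-12.4,-6.1,0,0,0,0.9,85],[-14.3,-7,0.5,0,0,0.9,85],[-16,-7.8,1,0,0,0.9,85],[-17,-8.3,1.5,0,0,0.9,85]]}'; python3 go.py .583 .280 .06 64.7
```

```text
clock: 1.65
tcp_pos: [0.5508, 0.3095, 0.2018]
orientation: [0.691, 3.063, -0.001]
contact_force: [0.2, 0.8, -0.7]
grip_width: 0.085
gripper_force: 0.0
t 1.65 tcp [0.5508 0.3095 0.2018] shift [-1.66 -0.51  5.67] turn [-0.    0.01 -0.01] grip 85.0 F [ 0.2  0.8 -0.7] gf 0.0 tips 0.008
```

```bash
python3 -m creep '{"rows":[[-0.9,-0.3,1.5,0,0,0,85],[-1.7,-0.5,3,0,0,0,85],[-1.7,-0.5,4.5,0,0,0,85],[-1.7,-0.5,5.3,0,0,0,85],[-1.7,-0.5,5.3,0,0,0,85],[-1.7,-0.5,5.3,0,0,0,85]]}' 80; python3 go.py .583 .280 .012 64.7; python3 - <<'E'
from h import *
t=optics.grab_frame("top")["color"][200:300,120:260]; s=optics.grab_frame("scene")["color"][100:240,330:470]
cv2.imwrite("pics/p1.png",np.hstack([cv2.resize(t,(400,290)),cv2.resize(s,(400,290))]))
E
```

```text
clock: 2.4
tcp_pos: [0.5822, 0.2852, 0.0708]
orientation: [0.683, 3.065, 0.003]
contact_force: [0.1, 0.0, -0.7]
grip_width: 0.0851
gripper_force: 0.0
t 2.4 tcp [0.5822 0.2852 0.0708] shift [-0.11 -0.18  2.35] turn [0.01 0.01 0.02] grip 85.1 F [ 0.1  0.  -0.7] gf 0.0 tips 0.008
```

View pics/p1.png

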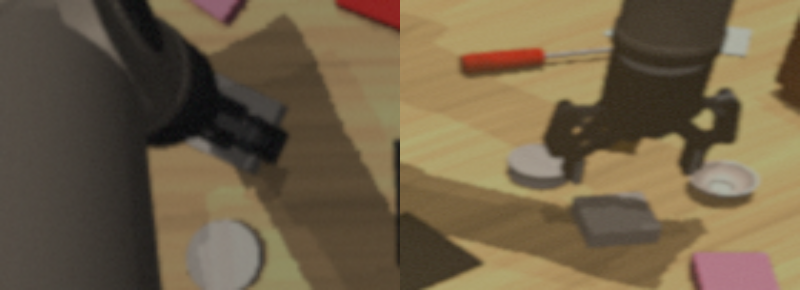

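The gripper is straddling the block, and the fingers are clear of the dish and tin. I'll descend and grip.

```bash
python3 -m creep '{"rows":[[-0.1,-0.2,0.8,0,0,0,85],[-0.1,-0.2,1.6,0,0,0,85],[-0.1,-0.2,2.1,0,0,0,85],[-0.1,-0.2,2.35,0,0,0,85],[-0.1,-0.2,2.35,0,0,0,85],[-0.1,-0.2,2.35,0,0,0,50],[-0.1,-0.2,2.35,0,0,0,50],[-0.1,-0.2,2.35,0,0,0,50],[-0.1,-0.2,2.35,0,0,0,50],[-0.1,-0.2,2.35,0,0,0,50]]}' 80; python3 go.py .5225 .105 .12 92.6
```

```text
clock: 3.75
tcp_pos: [0.5826, 0.28, 0.0121]
orientation: [0.682, 3.065, 0.003]
contact_force: [-0.1, 1.6, 5.9]
grip_width: 0.0581
gripper_force: 88.8
t 3.75 tcp [0.5826 0.28   0.0121] shift [-0.8  -7.35 -4.34] turn [ 0.02  0.01 -3.46] grip 58.1 F [-0.1  1.6  5.9] gf 88.8 tips 0.008
```

```bash
python3 -m creep '{"rows":[[0,0,-0.5,0,0,0,50],[0,0,-1.2,0,0,0,50],[0,0,-2.2,0,0,0,50],[0,-0.8,-3,0,0,-0.6,50],[-0.1,-2,-3,0,0,-1.2,50],[-0.3,-3.5,-3,0,0,-1.9,50],[-0.5,-5,-3,0,0,-2.6,50],[-0.7,-6.3,-3,0,0,-3.2,50],[-0.8,-7.3,-3,0,0,-3.45,50],[-0.8,-7.35,-3,0,0,-3.45,50]]}'; python3 -m creep '{"rows":[[0,0,0,0,0,0,50],[0,0,0,0,0,0,50]]}'; python3 go.py .5225 .105 .0185 92.6
python3 - <<'E'
from h import *
t=optics.grab_frame("top")["color"][200:320,200:420]; s=optics.grab_frame("scene")["color"][130:300,200:420]
cv2.imwrite("pics/p2.png",np.hstack([cv2.resize(t,(400,290)),cv2.resize(s,(400,290))]))
E
```

```text
clock: 5.0
tcp_pos: [0.5209, 0.1012, 0.0862]
orientation: [0.062, -3.14, 0.002]
contact_force: [0.1, 0.0, -5.6]
grip_width: 0.0582
gripper_force: 87.6
clock: 5.25
tcp_pos: [0.522, 0.1055, 0.0859]
orientation: [-0.07, 3.14, 0.001]
contact_force: [-0.2, -0.5, -6.4]
grip_width: 0.0581
gripper_force: 87.6
t 5.25 tcp [0.522  0.1055 0.0859] shift [-0.02 -0.02  2.7 ] turn [ 0.    0.01 -0.01] grip 58.1 F [-0.2 -0.5 -6.4] gf 87.6 tips 0.008
```

View pics/p2.png

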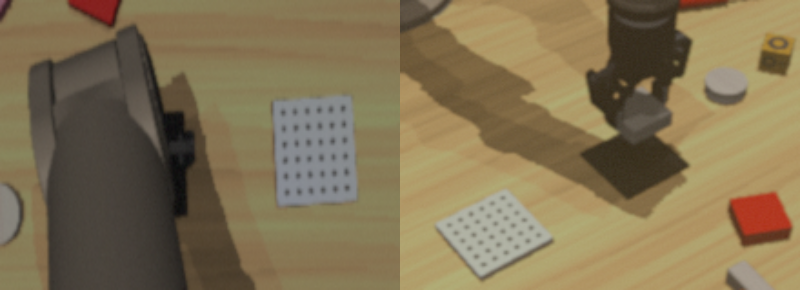

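The block is held level above the pad, which shows below it in the scene view. I'll lower it, watching the force.

```bash
python3 -m creep '{"rows":[[0,0,0.8,0,0,0,50],[0,0,1.6,0,0,0,50],[0,0,2.2,0,0,0,50],[0,0,2.5,0,0,0,50],[0,0,2.65,0,0,0,50],[0,0,2.71,0,0,0,50],[0,0,2.71,0,0,0,50],[0,0,2.71,0,0,0,50]]}'; python3 go.py .5225 .105 .0181 92.6
```

```text
clock: 6.35
tcp_pos: [0.522, 0.1043, 0.0181]
orientation: [-0.068, 3.14, 0.0]
contact_force: [0.2, -0.7, -4.9]
grip_width: 0.0581
gripper_force: 87.6
t 6.35 tcp [0.522  0.1043 0.0181] shift [-0.02  0.03  0.  ] turn [ 0.    0.01 -0.02] grip 58.1 F [ 0.2 -0.7 -4.9] gf 87.6 tips 0.008
```

```bash
python3 -m creep '{"rows":[[0,0,0.03,0,0,0,50],[0,0,0.03,0,0,0,50],[0,0,0.03,0,0,0,50]]}'; python3 go.py .5225 .105 .0181 92.6
```

```text
clock: 6.72
tcp_pos: [0.522, 0.1043, 0.0181]
orientation: [-0.068, 3.14, 0.0]
contact_force: [-3.0, -1.2, 6.1]
grip_width: 0.0581
gripper_force: 88.9
t 6.72 tcp [0.522  0.1043 0.0181] shift [-0.02  0.03 -0.  ] turn [ 0.    0.01 -0.02] grip 58.1 F [-3.  -1.2  6.1] gf 88.9 tips 0.008
```

Seated (about 12 N of support). Release and rise.

```bash
python3 -m creep '{"rows":[[0,0,0,0,0,0,65],[0,0,0,0,0,0,85],[0,0,0,0,0,0,85],[0,0,0,0,0,0,85],[0,0,-0.3,0,0,0,85],[0,0,-1,0,0,0,85],[0,0,-2,0,0,0,85],[0,0,-3.2,0,0,0,85],[0,0,-4.4,0,0,0,85],[0,0,-4.4,0,0,0,85]]}' 60; python3 go.py .4715 .383 .1 37.4
```

```text
clock: 7.98
tcp_pos: [0.5236, 0.1047, 0.1305]
orientation: [-0.067, 3.135, 0.003]
contact_force: [-0.6, -1.1, -0.6]
grip_width: 0.085
gripper_force: 0.0
t 7.97 tcp [0.5236 0.1047 0.1305] shift [ 1.61 11.21  1.23] turn [0.03 0.03 6.88] grip 85.0 F [-0.6 -1.1 -0.6] gf 0.0 tips 0.008
```

```bash
python3 -m creep '{"rows":[[0.1,1,0,0,0,0.6,85],[0.3,2.4,0,0,0,1.3,85],[0.5,3.8,0,0,0,2.1,85],[0.7,5.2,0,0,0,3,85],[0.9,6.6,0,0,0,3.9,85],[1.1,8,0,0,0,4.8,85],[1.3,9.4,0,0,0,5.7,85],[1.5,10.5,0.4,0,0,6.5,85],[1.6,11.2,0.8,0,0,6.88,85],[1.6,11.2,0.8,0,0,6.88,85]]}';  python3 -m creep '{"rows":[[0,0,0,0,0,0,85],[0,0,0,0,0,0,85]]}'; python3 go.py .4715 .383 .010 37.4
python3 - <<'E'
from h import *
T=optics.grab_frame("top"); t=T["color"][190:320,120:340]; s=optics.grab_frame("scene")["color"][110:260,280:460]
cv2.imwrite("pics/p3.png",np.hstack([cv2.resize(t,(400,290)),cv2.resize(s,(400,290))]))
a=blob(T,(245,235,315,305),lambda h,s,v:(s<60)&(v>80),5)
if a is not None: print(cen(a),plane(T,cen(a),.031),rect(T,a,.031))
E
```

```text
clock: 9.22
tcp_pos: [0.468, 0.3833, 0.1061]
orientation: [-1.386, -2.818, 0.003]
contact_force: [-1.2, -1.3, -0.4]
grip_width: 0.0853
gripper_force: 0.0
clock: 9.48
tcp_pos: [0.4703, 0.381, 0.1075]
orientation: [1.393, 2.816, 0.0]
contact_force: [-0.2, -0.1, -0.3]
grip_width: 0.0852
gripper_force: 0.0
t 9.47 tcp [0.4703 0.381  0.1075] shift [0.04 0.08 3.9 ] turn [ 0.  0. -0.] grip 85.2 F [-0.2 -0.1 -0.3] gf 0.0 tips 0.008
[278.90789643 267.63728119] [0.52235264 0.10547712 0.031     ] (0.5226, 0.1055, 60.6, 60.4, 2.7)
```

View pics/p3.png

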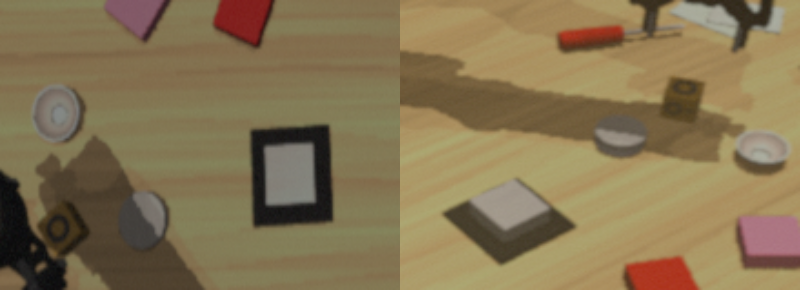

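The block sits square in the middle of the pad, at (0.522, 0.105) with yaw 2.7°. The gripper is over the cube. Descend.

```bash
python3 -m creep '{"rows":[[0,0.1,0.8,0,0,0,85],[0,0.1,1.8,0,0,0,85],[0,0.1,2.8,0,0,0,85],[0,0.1,3.5,0,0,0,85],[0,0.1,3.75,0,0,0,85],[0,0.1,3.75,0,0,0,60],[0,0.1,3.75,0,0,0,30],[0,0.1,3.75,0,0,0,30],[0,0.1,3.75,0,0,0,30],[0,0.1,3.75,0,0,0,30]]}' 80;  python3 -m creep '{"rows":[[0,0,0,0,0,0,30],[0,0,-0.5,0,0,0,30],[0,0,-1.4,0,0,0,30],[0,0,-2.6,0,0,0,30],[0,0,-3.8,0,0,0,30],[0,0,-3.8,0,0,0,30],[0,0,-3.8,0,0,0,30]]}'; python3 go.py .5225 .1055 .12 92.7
```

```text
clock: 10.82
tcp_pos: [0.4722, 0.3843, 0.0144]
orientation: [1.391, 2.816, 0.003]
contact_force: [-1.5, -0.9, 7.3]
grip_width: 0.039
gripper_force: 82.5
clock: 11.7
tcp_pos: [0.4706, 0.3831, 0.1071]
orientation: [-1.39, -2.816, 0.003]
contact_force: [-0.6, -0.1, -6.2]
grip_width: 0.0389
gripper_force: 81.7
t 11.7 tcp [0.4706 0.3831 0.1071] shift [-10.08  -5.1   -0.5 ] turn [-0.01 -0.01 -6.91] grip 38.9 F [-0.6 -0.1 -6.2] gf 81.7 tips 0.008
```

```bash
python3 -m creep '{"rows":[[-0.8,-0.4,-0.2,0,0,-0.6,30],[-2,-1,-0.3,0,0,-1.4,30],[-3.3,-1.7,-0.3,0,0,-2.3,30],[-4.6,-2.3,-0.3,0,0,-3.2,30],[-5.9,-3,-0.3,0,0,-4.1,30],[-7.2,-3.6,-0.3,0,0,-5,30],[-8.5,-4.3,-0.3,0,0,-5.9,30],[-9.5,-4.8,-0.3,0,0,-6.6,30],[-10.1,-5.1,-0.3,0,0,-6.9,30],[-10.1,-5.1,-0.3,0,0,-6.9,30]]}';  python3 -m creep '{"rows":[[0,0,0,0,0,0,30],[0,0,0,0,0,0,30]]}'; python3 go.py .5225 .1055 .0454 92.7
```

```text
clock: 12.95
tcp_pos: [0.5229, 0.1037, 0.1143]
orientation: [0.067, -3.138, 0.002]
contact_force: [0.2, 0.0, -5.0]
grip_width: 0.0386
gripper_force: 81.6
clock: 13.2
tcp_pos: [0.5233, 0.1071, 0.1154]
orientation: [0.075, -3.14, -0.001]
contact_force: [-0.3, -0.5, -5.5]
grip_width: 0.039
gripper_force: 81.6
t 13.2 tcp [0.5233 0.1071 0.1154] shift [ 0.03 -0.06  2.8 ] turn [ 0.   -0.01  0.  ] grip 39.0 F [-0.3 -0.5 -5.5] gf 81.6 tips 0.008
```

```bash
python3 -m creep '{"rows":[[0,-0.05,0.8,0,0,0,30],[0,-0.05,1.6,0,0,0,30],[0,-0.05,2.3,0,0,0,30],[0,-0.05,2.65,0,0,0,30],[0,-0.05,2.75,0,0,0,30],[0,-0.05,2.75,0,0,0,30],[0,-0.05,2.75,0,0,0,30]]}'; python3 -m creep '{"rows":[[0,0,0.03,0,0,0,30],[0,0,0.06,0,0,0,30],[0,0,0.06,0,0,0,30]]}';python3 go.py .5225 .1055 .0454 92.7
```

```text
clock: 14.08
tcp_pos: [0.5244, 0.1046, 0.0476]
orientation: [-0.072, 3.14, 0.001]
contact_force: [0.7, 0.3, -6.6]
grip_width: 0.039
gripper_force: 81.7
clock: 14.45
tcp_pos: [0.5238, 0.1045, 0.0456]
orientation: [0.072, -3.141, -0.0]
contact_force: [0.2, 0.1, -5.9]
grip_width: 0.0387
gripper_force: 81.7
t 14.45 tcp [0.5238 0.1045 0.0456] shift [0.05 0.04 0.01] turn [ 0.   -0.   -0.01] grip 38.7 F [ 0.2  0.1 -5.9] gf 81.7 tips 0.008
```

```bash
python3 -m creep '{"rows":[[0.04,0.02,0.03,0,0,0,30],[0.04,0.02,0.03,0,0,0,30],[0.04,0.02,0.03,0,0,0,30]]}';python3 go.py .5225 .1055 .0454 92.7
```

```text
clock: 14.82
tcp_pos: [0.5237, 0.1046, 0.0454]
orientation: [-0.072, 3.139, -0.0]
contact_force: [1.0, -2.9, 2.6]
grip_width: 0.039
gripper_force: 82.6
t 14.82 tcp [0.5237 0.1046 0.0454] shift [ 0.05  0.04 -0.  ] turn [-0.    0.01 -0.01] grip 39.0 F [ 1.  -2.9  2.6] gf 82.6 tips 0.008
```

Seated. Release, then head for the jar.

```bash
python3 -m creep '{"rows":[[0,0,0,0,0,0,50],[0,0,0,0,0,0,70],[0,0,0,0,0,0,80],[0,0,0,0,0,0,80],[0,0,-0.3,0,0,0,80],[0,0,-1,0,0,0,80],[0,0,-2,0,0,0,80],[0,0,-3.2,0,0,0,80],[0,0,-4,0,0,0,80],[0,0,-4,0,0,0,80]]}' 40; python3 go.py .483 -.2875 .12 92
```

```text
clock: 16.08
tcp_pos: [0.5243, 0.1053, 0.1474]
orientation: [-0.072, 3.136, 0.002]
contact_force: [0.2, -0.3, -0.5]
grip_width: 0.0798
gripper_force: 0.0
t 16.07 tcp [0.5243 0.1053 0.1474] shift [  2.37 -15.62   1.06] turn [0.01 0.03 0.08] grip 79.8 F [ 0.2 -0.3 -0.5] gf 0.0 tips 0.008
```

```bash
python3 -m creep '{"rows":[[0.1,-1,0,0,0,0,85],[0.4,-2.9,0,0,0,0,85],[0.7,-4.8,0,0,0,0,85],[1,-6.7,0,0,0,0,85],[1.3,-8.6,0,0,0,0,85],[1.6,-10.5,0,0,0,0,85],[1.9,-12.4,0,0,0,0,85],[2.2,-14.2,0,0,0,0,85],[2.35,-15.4,0.5,0,0,0,85],[2.35,-15.6,1,0,0,0,85]]}';  python3 -m creep '{"rows":[[0,0,0,0,0,0,85],[0,0,0.4,0,0,0,85],[0,0,0.4,0,0,0,85]]}'; python3 go.py .483 -.2875 .012 92
python3 - <<'E'
from h import *
T=optics.grab_frame("top"); t=T["color"][190:320,380:540]; s=optics.grab_frame("scene")["color"][180:360,60:300]
c=cv2.resize(T["color"][230:310,240:320],(250,250)); d=cv2.resize(optics.grab_frame("scene")["color"][180:260,290:370],(250,250))
cv2.imwrite("pics/p4.png",np.vstack([np.hstack([cv2.resize(t,(400,290)),cv2.resize(s,(400,290))]),np.hstack([c,d,np.zeros((250,300,3),np.uint8)])]))
a=blob(T,(255,245,305,290),lambda h,s,v:(s>110)&(v>90),31)
if a is not None: print(cen(a),plane(T,cen(a),.071),rect(T,a,.071))
E
```

```text
clock: 17.32
tcp_pos: [0.481, -0.2896, 0.1191]
orientation: [0.066, -3.14, 0.001]
contact_force: [0.1, 0.8, -1.3]
grip_width: 0.0848
gripper_force: 0.0
clock: 17.7
tcp_pos: [0.4821, -0.2857, 0.1091]
orientation: [0.075, -3.14, -0.002]
contact_force: [-0.4, -0.2, 0.3]
grip_width: 0.0853
gripper_force: 0.0
t 17.7 tcp [ 0.4821 -0.2857  0.1091] shift [-0.04 -0.08  3.88] turn [ 0.01 -0.01  0.09] grip 85.3 F [-0.4 -0.2  0.3] gf 0.0 tips 0.008
[277.352272   265.21677448] [0.52439455 0.10518588 0.071     ] (0.5243, 0.1053, 39.7, 39.1, 1.8)
```

View pics/p4.png

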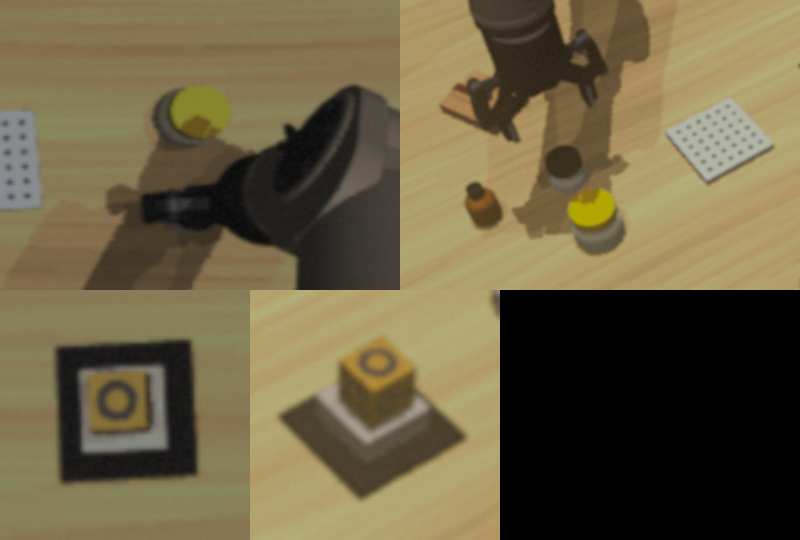

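The stack is right: the cube is at (0.524, 0.105), square and centred on the block. The gripper straddles the jar and is clear of the wide jar and the bottle. Descend and grip.

```bash
python3 -m creep '{"rows":[[0,-0.05,0.8,0,0,0,85],[0,-0.05,1.8,0,0,0,85],[0,-0.05,2.8,0,0,0,85],[0,-0.05,3.5,0,0,0,85],[0,-0.05,3.85,0,0,0,85],[0,-0.05,3.85,0,0,0,65],[0,-0.05,3.85,0,0,0,40],[0,-0.05,3.85,0,0,0,40],[0,-0.05,3.85,0,0,0,40],[0,-0.05,3.85,0,0,0,40]]}' 30;  python3 -m creep '{"rows":[[0,0,0,0,0,0,40],[0,0,-0.5,0,0,0,40],[0,0,-1.4,0,0,0,40],[0,0,-2.6,0,0,0,40],[0,0,-3.8,0,0,0,40],[0,0,-3.8,0,0,0,40],[0,0,-3.8,0,0,0,40]]}'; python3 go.py .528 -.001 .105 92.6
```

```text
clock: 19.1
tcp_pos: [0.4828, -0.2889, 0.0147]
orientation: [-0.072, 3.139, -0.001]
contact_force: [-1.0, -0.4, 6.2]
grip_width: 0.0445
gripper_force: 30.4
clock: 19.98
tcp_pos: [0.4818, -0.2883, 0.1084]
orientation: [0.073, -3.141, -0.0]
contact_force: [-0.8, 0.9, -1.4]
grip_width: 0.0438
gripper_force: 31.1
t 19.98 tcp [ 0.4818 -0.2883  0.1084] shift [-2.38 11.39  0.14] turn [ 0.   -0.    0.01] grip 43.8 F [-0.8  0.9 -1.4] gf 31.1 tips 0.008
```

```bash
python3 -m creep '{"rows":[[-0.2,0.8,0,0,0,0,40],[-0.5,2.2,0,0,0,0,40],[-0.8,3.7,0,0,0,0,40],[-1.1,5.2,0,0,0,0,40],[-1.4,6.7,0,0,0,0,40],[-1.7,8.2,0,0,0,0,40],[-2,9.6,0,0,0,0,40],[-2.3,10.8,0,0,0,0,40],[-2.4,11.4,0,0,0,0,40],[-2.4,11.4,0,0,0,0,40]]}';  python3 -m creep '{"rows":[[0,0,0.8,0,0,0,40],[0,0,1.7,0,0,0,40],[0,0,2.5,0,0,0,40],[0,0,2.8,0,0,0,40],[0,0,2.8,0,0,0,40],[0,0,2.8,0,0,0,40]]}'; python3 go.py .528 -.001 .0147 92.6; python3 - <<'E'
from h import *
s=optics.grab_frame("scene")["color"][160:300,210:400]
cv2.imwrite("pics/p5.png",cv2.resize(s,(570,420),interpolation=cv2.INTER_CUBIC))
E
```

```text
clock: 21.22
tcp_pos: [0.5285, -0.0006, 0.1079]
orientation: [0.075, -3.139, 0.0]
contact_force: [-0.0, -0.7, -1.4]
grip_width: 0.0437
gripper_force: 31.1
clock: 21.98
tcp_pos: [0.5295, -0.0015, 0.0392]
orientation: [-0.071, 3.14, -0.0]
contact_force: [0.4, -0.9, -1.4]
grip_width: 0.0437
gripper_force: 31.1
t 21.98 tcp [ 0.5295 -0.0015  0.0392] shift [0.06 0.02 0.98] turn [-0.    0.01  0.  ] grip 43.7 F [ 0.4 -0.9 -1.4] gf 31.1 tips 0.008
```

View pics/p5.png

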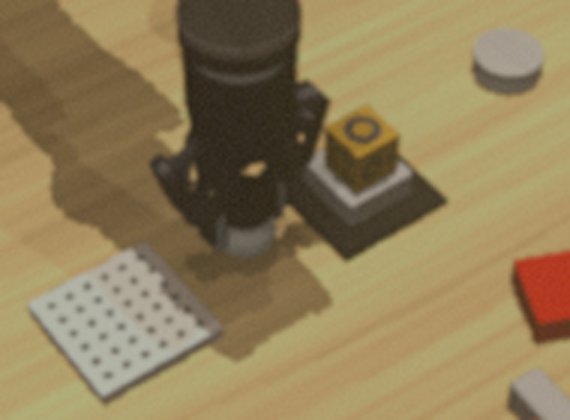

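The jar is upright between tile and pad. I'll lower it and open only a little, so the fingers stay clear of the tile.

```bash
python3 -m creep '{"rows":[[0,0,0.4,0,0,0,40],[0,0,0.8,0,0,0,40],[0,0,0.95,0,0,0,40],[0,0,0.98,0,0,0,40],[0,0,0.98,0,0,0,40]]}'; python3 go.py .528 -.001 .0147 92.6
```

```text
clock: 22.65
tcp_pos: [0.5282, -0.0011, 0.0146]
orientation: [0.072, -3.139, -0.0]
contact_force: [-5.4, -0.5, 12.9]
grip_width: 0.0439
gripper_force: 32.4
t 22.65 tcp [ 0.5282 -0.0011  0.0146] shift [ 0.01  0.   -0.  ] turn [ 0.   -0.01  0.  ] grip 43.9 F [-5.4 -0.5 12.9] gf 32.4 tips 0.008
```

```bash
python3 -m creep '{"rows":[[0,0,-0.02,0,0,0,50],[0,0,-0.02,0,0,0,56],[0,0,-0.02,0,0,0,56],[0,0,-0.02,0,0,0,56],[0,0,-0.4,0,0,0,56],[0,0,-1,0,0,0,56],[0,0,-2,0,0,0,60],[0,0,-3.2,0,0,0,85],[0,0,-4.2,0,0,0,85],[0,0,-4.2,0,0,0,85]]}'; python3 go.py .4795 -.391 .12 92
```

```text
clock: 23.9
tcp_pos: [0.5307, -0.001, 0.1219]
orientation: [-0.072, 3.135, 0.001]
contact_force: [-0.3, 0.5, 0.2]
grip_width: 0.0848
gripper_force: 0.0
t 23.9 tcp [ 0.5307 -0.001   0.1219] shift [  2.76 -15.49   0.06] turn [0.   0.04 0.08] grip 84.8 F [-0.3  0.5  0.2] gf 0.0 tips 0.008
```

```bash
python3 -m creep '{"rows":[[0.2,-1,0,0,0,0,85],[0.5,-2.9,0,0,0,0,85],[0.9,-4.8,0,0,0,0,85],[1.2,-6.7,0,0,0,0,85],[1.6,-8.6,0,0,0,0,85],[1.9,-10.5,0,0,0,0,85],[2.3,-12.4,0,0,0,0,85],[2.6,-14.2,0,0,0,0,85],[2.7,-15.3,0,0,0,0,85],[2.75,-15.5,0,0,0,0,85]]}';  python3 -m creep '{"rows":[[0,0,0,0,0,0,85],[0,0,0,0,0,0,85],[0,0,0,0,0,0,85]]}'; python3 go.py .4795 -.391 .013 92
python3 - <<'E'
from h import *
T=optics.grab_frame("top"); t=T["color"][190:320,380:580]; S=optics.grab_frame("scene");s=S["color"][180:360,60:300]
c=cv2.resize(T["color"][230:310,250:410],(400,290))
cv2.imwrite("pics/p6.png",np.vstack([np.hstack([cv2.resize(t,(400,290)),cv2.resize(s,(400,290))]),np.hstack([c,c*0])]))
a=blob(T,(308,250,345,290),lambda h,s,v:v<60,5)
if a is not None: print("jar",cen(a),plane(T,cen(a),.045),rect(T,a,.045))
E
```

```text
clock: 25.15
tcp_pos: [0.4769, -0.3933, 0.1186]
orientation: [0.067, -3.14, 0.001]
contact_force: [-0.7, 0.2, -0.2]
grip_width: 0.0851
gripper_force: 0.0
clock: 25.52
tcp_pos: [0.4786, -0.39, 0.119]
orientation: [-0.075, 3.141, 0.001]
contact_force: [0.2, 0.1, -0.0]
grip_width: 0.0853
gripper_force: 0.0
t 25.52 tcp [ 0.4786 -0.39    0.119 ] shift [-0.03 -0.05  4.24] turn [0.   0.   0.09] grip 85.3 F [ 0.2  0.1 -0. ] gf 0.0 tips 0.008
jar [326.32726046 264.6612884 ] [5.26489081e-01 1.58097233e-04 4.50000000e-02] (0.5266, 0.0001, 39.8, 39.9, -27.4)
```

View pics/p6.png

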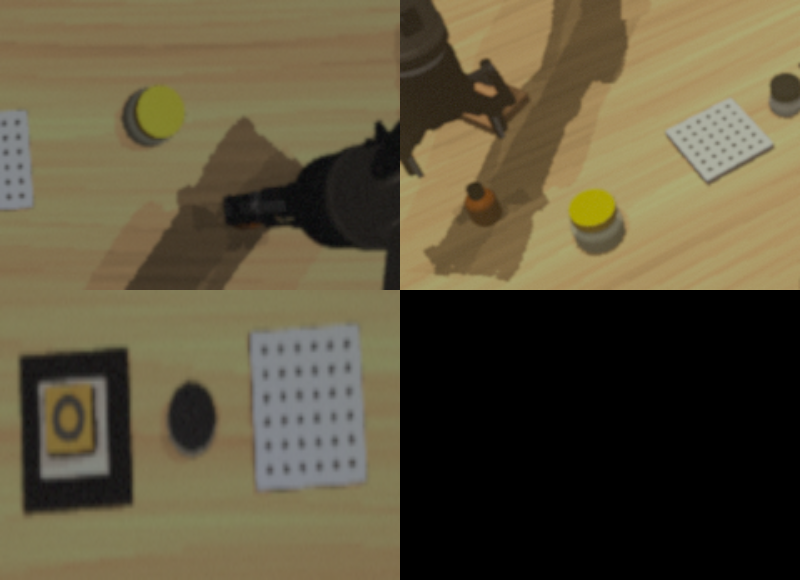

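The jar stands at (0.527, 0.000), midway between pad and tile. The gripper is over the bottle. Descend to TCP z 0.014 and grip.

```bash
python3 -m creep '{"rows":[[0,0,0.8,0,0,0,85],[0,-0.05,1.8,0,0,0,85],[0,-0.05,2.8,0,0,0,85],[0,-0.05,3.7,0,0,0,85],[0,-0.05,4.15,0,0,0,85],[0,-0.05,4.2,0,0,0,85],[0,-0.05,4.2,0,0,0,60],[0,-0.05,4.2,0,0,0,30],[0,-0.05,4.2,0,0,0,30],[0,-0.05,4.2,0,0,0,30]]}' 30;  python3 -m creep '{"rows":[[0,0,0,0,0,0,30],[0,0,0,0,0,0,30],[0,0,-0.5,0,0,0,30],[0,0,-1.4,0,0,0,30],[0,0,-2.6,0,0,0,30],[0,0,-3.8,0,0,0,30],[0,0,-4.6,0,0,0,30],[0,0,-4.6,0,0,0,30],[0,0,-4.6,0,0,0,30]]}'; python3 go.py .618 -.103 .13 92.6
```

```text
clock: 26.88
tcp_pos: [0.4787, -0.3929, 0.0149]
orientation: [-0.072, 3.14, -0.001]
contact_force: [-0.8, 0.1, 7.2]
grip_width: 0.0352
gripper_force: 29.9
clock: 28.0
tcp_pos: [0.4777, -0.3921, 0.1283]
orientation: [0.072, -3.14, -0.001]
contact_force: [0.1, 0.2, -1.2]
grip_width: 0.035
gripper_force: 30.2
t 28.0 tcp [ 0.4777 -0.3921  0.1283] shift [-6.14 11.29 -0.06] turn [ 0.01 -0.01  0.01] grip 35.0 F [ 0.1  0.2 -1.2] gf 30.2 tips 0.008
```

```bash
python3 -m creep '{"rows":[[-0.4,0.8,0,0,0,0,30],[-1.2,2.2,0,0,0,0,30],[-2,3.7,0,0,0,0,30],[-2.8,5.2,0,0,0,0,30],[-3.6,6.7,0,0,0,0,30],[-4.4,8.2,0,0,0,0,30],[-5.2,9.6,0,0,0,0,30],[-5.8,10.7,0,0,0,0,30],[-6.1,11.3,0,0,0,0,30],[-6.1,11.3,0,0,0,0,30]]}';  python3 -m creep '{"rows":[[0,0,0.8,0,0,0,30],[0,0,1.7,0,0,0,30],[0,0,2.7,0,0,0,30],[0,0,3.4,0,0,0,30],[0,0,3.7,0,0,0,30],[0,0,3.7,0,0,0,30],[0,0,3.7,0,0,0,30]]}'; python3 go.py .617 -.103 .0149 92.6
```

```text
clock: 29.25
tcp_pos: [0.6173, -0.1024, 0.1282]
orientation: [0.075, -3.139, -0.001]
contact_force: [0.0, -0.5, -0.5]
grip_width: 0.035
gripper_force: 30.2
clock: 30.12
tcp_pos: [0.6182, -0.1036, 0.0373]
orientation: [-0.072, 3.139, -0.0]
contact_force: [0.2, 0.4, -1.3]
grip_width: 0.0346
gripper_force: 30.2
t 30.12 tcp [ 0.6182 -0.1036  0.0373] shift [0.05 0.03 0.9 ] turn [-0.    0.01  0.  ] grip 34.6 F [ 0.2  0.4 -1.3] gf 30.2 tips 0.008
```

```bash
python3 -m creep '{"rows":[[0.04,0,0.4,0,0,0,30],[0.04,0,0.75,0,0,0,30],[0.04,0,0.88,0,0,0,30],[0.04,0,0.9,0,0,0,30],[0.04,0,0.9,0,0,0,30]]}'; python3 go.py .617 -.103 .0149 92.6
```

```text
clock: 30.75
tcp_pos: [0.6159, -0.1033, 0.0149]
orientation: [0.072, -3.139, -0.001]
contact_force: [-5.1, 1.2, 11.8]
grip_width: 0.035
gripper_force: 31.4
t 30.75 tcp [ 0.6159 -0.1033  0.0149] shift [-0.04  0.01  0.  ] turn [ 0.   -0.01  0.  ] grip 35.0 F [-5.1  1.2 11.8] gf 31.4 tips 0.008
```

Standing on the bench. I'll ease off, release, rise and check everything.

```bash
python3 -m creep '{"rows":[[0,0,-0.02,0,0,0,45],[0,0,-0.02,0,0,0,55],[0,0,-0.02,0,0,0,55],[0,0,-0.02,0,0,0,55],[0,0,-0.4,0,0,0,55],[0,0,-1.2,0,0,0,55],[0,0,-2.4,0,0,0,60],[0,0,-3.8,0,0,0,70],[0,0,-5,0,0,0,85],[0,0,-6,0,0,0,85]]}'; python3 -m creep '{"rows":[[0,-2,-1,0,0,0,85],[0,-4,-2,0,0,0,85],[0,-6,-2,0,0,0,85],[0,-8,-2,0,0,0,85],[0,-10,-2,0,0,0,85],[0,-10,-2,0,0,0,85],[0,-10,-2,0,0,0,85]]}'; python3 - <<'E'
from h import *
T=optics.grab_frame("top"); S=optics.grab_frame("scene")
dk=lambda t:(lambda h,s,v:v<t)
a=blob(T,(250,240,310,300),dk(60),31); print("pad",plane(T,cen(a),.006),rect(T,a,.006))
a=blob(T,(342,235,404,293),lambda h,s,v:(s<50)&(v>105),15); print("tile",plane(T,cen(a),.012),rect(T,a,.012))
a=blob(T,(342,195,404,234),lambda h,s,v:(s<110)&(v<45),3); print("cap",None if a is None else (cen(a),plane(T,cen(a),.062)))
cv2.imwrite("pics/p7.png",np.hstack([cv2.resize(T["color"][190:320,240:420],(400,290)),cv2.resize(S["color"][160:340,190:420],(400,290))]))
E
```

```text
clock: 32.0
tcp_pos: [0.6171, -0.1036, 0.1672]
orientation: [-0.072, 3.138, -0.0]
contact_force: [1.1, -0.4, -0.4]
grip_width: 0.0848
gripper_force: 0.0
clock: 32.88
tcp_pos: [0.6282, -0.3527, 0.2151]
orientation: [-0.072, 3.14, 0.001]
contact_force: [0.1, 0.4, -0.2]
grip_width: 0.0852
gripper_force: 0.0
pad [0.52272899 0.1052534  0.006     ] (0.5232, 0.1051, 97.6, 97.8, 2.4)
tile [ 0.53430313 -0.1051049   0.012     ] (0.5344, -0.1055, 101.9, 101.9, 2.5)
cap (array([372.25      , 222.45352817]), array([ 0.61625156, -0.10126066,  0.062     ]))
```

View pics/p7.png

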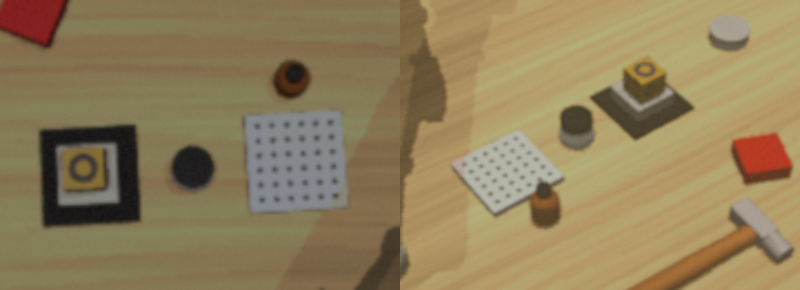

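All placed and upright. The bottle is 82 mm behind the tile's centre and within a millimetre sideways. Hand in.

```bash
python3 -c "
from bench import r
print(r.hand_in())"
```

```text
the job is handed in; nothing more can be done
None
```

The job is handed in with the bench block and doming block centred and square on the pad, the flux jar midway between pad and tile, and the bottle 82 mm behind the tile's centre; all are upright in the last pictures, the arm stayed clear of the wide jar, tin and dish (I did not re-measure them), and the last move ended at about 33 s; no verdict came back.

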